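# Lift the compost bin's lid by its lever for a fill check

## Robot

A 6-joint arm with a two-finger parallel gripper is mounted at the origin on the work surface. World frame = base frame: x ahead of the robot, y to its left, z up, the work surface at z = 0. Lengths are in m, angles in rad, forces in N, time in s.
With the tool pointing down it reaches from about 0.35 to 0.8 m from the base axis. Payload 7.3 kg.
Tool frame: the origin (TCP) lies at the centre of the arm's flange, where the gripper is bolted on; the fingertips stand 173 mm ahead of it and the grasp point (between the pads) lies 155 mm ahead of it; z points along the fingers, y is the direction in which the jaws open and shut (so a half turn about z gives the same grasp; the last joint's range is limited). The gripper opens to 85 mm and grips with 20 to 120 N. Pads are 22 mm wide; open, the fingers measure 114 mm over their backs; the gripper's body (76 mm by 85 mm) begins 54 mm behind the grasp point. The pads swing forward as they close: fully open they stand 13 mm farther back than shut.
Start: joints at [1.162, 0.342, 1.524, -0, 1.275, -0.146], TCP at [0.136, 0.507, 0.405] pointing down, gripper open.
Joint ranges: [-2.53, 2.53], [-0.77, 2.02], [0.04, 2.7], [-1, 4.14], [0.28, 2.66], [-3.11, 3.11]. Speed limits (rad/s): [2.57, 2.57, 3.14, 3.14, 3.14, 3.14].

## Interface

Orientations are given as a rotation vector (axis times angle).
In Python, from station import manip, viewer, spotter gives the robot as it stands.
- The arm moves only by the shell command python3 -m creep 'ROWS'. ROWS is a JSON object of lists of equal length, an entry for each row: "delta_rot": the turn, a rotation vector about the tool's x, y, z in rad, a list of three; "translation": the shift along the tool's x, y, z in m, a list of three; "hand": the closure, from 0 (fully open) to 1 (shut). In form: {"delta_rot": [[wx, wy, wz], ...], "translation": [[x, y, z], ...], "hand": [hand, ...]}. A call has 1 to 10 rows; each row is the pose to reach, as a shift and turn from the pose measured when the call began, along the tool's axes at that moment; what a row does not reach only later rows make up. A row lasts 1/12 s, in which the tool goes at most 41.7 mm and 7.16 degrees, less where a joint would pass 70% of its speed; a pose out of reach is approached as far as the arm can. A call with a gripper value outside its range is refused whole. The fingers move at their own pace and stop on an object; the grip force is fixed at half the most. Time passes only in rows, so rows that repeat a pose let the fingers close. It gives the time, the measured TCP pose, the force and the opening at its end, in the units of the state.
- manip.get_state(): the state, without advancing time (a new reading comes with each control period).
- viewer.get_image(name): name is "scene" or "top" or "wrist"; returns the picture (420x560x3 uint8, blue, green, red); there is no depth.
- viewer.camera_params(name): a dict with "intrinsics" (3x3 intrinsics, pixels), "extrinsics" (4x4, takes a point from world to camera coordinates). Camera axes: x right, y down, z forward; pixel columns grow to the right and rows downward; lengths in m; the calibration is good to about 2 mm. A picture is of the moment at which its call begins: read the wrist's pose just before it. camera_params takes no time and is no camera call; for the wrist camera it gives the pose at the moment of the call.
- manip.hand_in(): hands the job in, once; it reports no verdict.
Trained networks look in the newest picture that a camera, given by its name, has taken for a name from the list of things; names that differ only in an ending like _2 or _b are one class to them, and where a whole thing is asked for, a point or a joint stands for the part that bears it (a point fixed in the world has none). Each returns a list of dicts, best first, with "p" (0 to 1); they miss things now and then, are a little off and sometimes report something else, mostly with a low value. They report only what shows in the picture. A call takes as long as a camera call.
- spotter.cut_out(camera, target): "region" (420x560 bool, what is visible of it) and "xy" ([column, row] in pixels, amid what is visible of it).
The state is a dict: "time": time; "joint_pos": joint angles; "dq": joint speeds; "tau": joint torques, N m; "position": TCP position; "tool_rot": TCP orientation; "ft_force": force on the tool from outside, world axes, zero at the start; "ft_torque": the same for the moment, N m; "width": finger opening in m.
Only numpy, scipy, OpenCV 4.12 (cv2) and the standard library are available. Lean on these libraries where they do the work, as an engineer would, in place of code of your own. Each camera call takes 0.05 s, during which the arm holds its last target. There are 200 camera calls.

## Task

On the mushroom farm's packing bench, press the front lever paddle of the green compost bin all the way down and keep it pressed, so that the lid stays raised for about three seconds while the fill is checked from above; then let go of the lever so that the lid falls shut by itself. Leave the grey bin next to it closed.

Things in the scene. Friction and masses are not known exactly. Their poses are not given: they have to be found in the camera images.
- green_paddle: Green press paddle on the green bin's lever, 45 (x) x 55 (y) x 8 mm. Origin: centre of its top face, 144 mm above the table at rest; x points along the lever to the bin, z out of the top. At rest the lever slopes up 0.25 rad to the paddle; pressed, it swings down 0.55 rad to a stop, paddle centre 41 mm lower. Push straight down on its middle, 50 mm/s or slower: 5 to 10 N holds it down.
- green_bin: Green bin fixed to the bench, left or right of the grey one: 210 deep (x) x 190 wide (y) x 175 mm high with its lid. Origin: centre of its underside. Lever in front (-x, turned to the robot within 26 degrees): pivot along y, 12 mm before the front wall, 120 mm high; paddle centre 75 mm further out along the lever. Spring and lid push the lever back up.
- green_lid_edge (a point): Middle of the top front edge of the green bin's flat green lid (216 x 196 mm), hinged along the far rim, 210 mm behind this point and 160 mm above the table. Linked to the lever: 174 mm above the table when shut, about 357 mm with the lever fully down (lid at 1.15 rad, in proportion to the lever's swing). It rises up and away from the lever, and falls shut in about a second when let go.
- grey_lid_edge (a point): The same point on the lid of the second, all-grey bin beside it, with the same shape, lever and link: 174 mm above the table when shut. To be left shut.

How it is judged:
By the outcome, as a careful person would: the job done as asked, in the order asked, and still so for the second after the job is handed in, with the robot touching nothing.
It also fails if it takes over 38 s, if anything falls off the work surface, if the arm or the gripper's body presses on something with over 40 N, if the wrist force passes 120 N, or if a joint passes its speed limit or range.

## Working session

There is one attempt and no reset: what is moved stays moved. The work goes in short steps, Python scripts to look and compute and a shell command to move; the robot and the scene stay as the last step left them, time stands still between calls to the robot, and variables do not carry over. Pictures are saved under pics/ and viewed, about 8 in all and at most 12, crops included, and the job is handed in when it is done.

```bash
mkdir -p pics
python3 - <<'E'
from station import manip, viewer, spotter
import cv2, numpy as np
s=manip.get_state(); print({k:np.round(v,3).tolist() for k,v in s.items()})
ims=[]
for c in("scene","top"):
    im=viewer.get_image(c); ims.append(im.copy())
    P=viewer.camera_params(c); print(c,np.round(P["intrinsics"],1).tolist(),np.round(P["extrinsics"],3).tolist())
    for t in("green_paddle","green_bin","green_lid_edge","grey_lid_edge"):
        for d in spotter.cut_out(c,t)[:2]: 
            print(c,t,round(d["p"],2),np.round(d["xy"],1), int(d["region"].sum()))
            if d["p"]>.5 and t=="green_paddle":
                print(cv2.minAreaRect(np.argwhere(d["region"])[:,::-1].astype(np.float32)))
    cv2.imwrite(f"pics/{c}0.png",im)
E
```

```text
{'time': 0.0, 'joint_pos': [1.162, 0.343, 1.525, -0.0, 1.275, -0.146], 'dq': [0.0, 0.001, -0.0, 0.0, -0.001, -0.001], 'tau': [0.001, -43.367, -24.601, 0.0, 0.008, 0.0], 'position': [0.136, 0.507, 0.404], 'tool_rot': [-0.412, -3.114, 0.002], 'ft_force': [-0.287, -0.809, 0.213], 'ft_torque': [-0.087, -0.016, 0.041], 'width': 0.085}
scene [[416.2, 0.0, 276.9], [0.0, 416.2, 213.8], [0.0, 0.0, 1.0]] [[0.139, 0.99, -0.002, -0.04], [0.943, -0.132, -0.306, -0.523], [-0.303, 0.041, -0.952, 1.373], [0.0, 0.0, 0.0, 1.0]]
scene green_paddle 0.68 [353.8 186.2] 495
((353.20758056640625, 191.72637939453125), (35.02693557739258, 20.878803253173828), 74.05460357666016)
scene green_bin 0.96 [378.  250.2] 9090
scene green_lid_edge 0.76 [386.  247.7] 7238
scene grey_lid_edge 0.56 [195.6 239.9] 6991
top [[450.9, 0.0, 280.3], [0.0, 450.9, 212.9], [0.0, 0.0, 1.0]] [[0.021, -1.0, 0.01, -0.059], [-0.984, -0.023, -0.178, 0.601], [0.178, -0.006, -0.984, 0.976], [0.0, 0.0, 0.0, 1.0]]
top green_paddle 0.66 [178.5 230.8] 786
((178.98492431640625, 223.25283813476562), (41.28063201904297, 28.62615394592285), 79.3803482055664)
top green_bin 0.65 [170.5 156.7] 11897
top green_lid_edge 0.83 [162.6 143.2] 9526
top grey_lid_edge 0.74 [380.9 191.3] 9784
```

View pics/scene0.png

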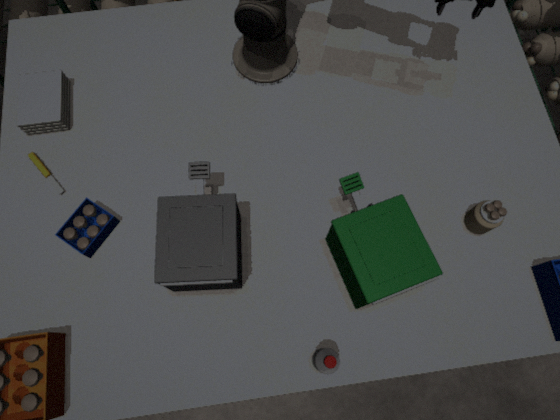

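View pics/top0.png

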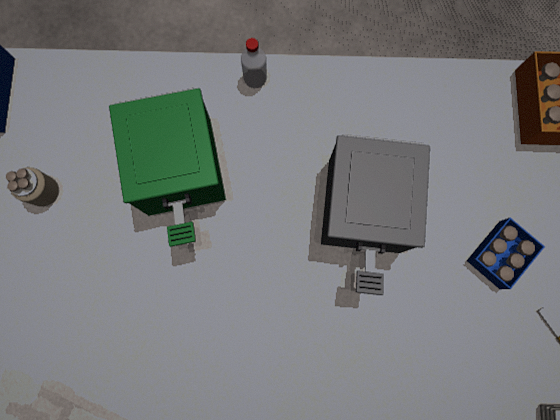

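```bash
cat > h.py <<'E'
from station import manip, viewer, spotter
import cv2, numpy as np
def ray(c,uv,z):
    P=viewer.camera_params(c);K=np.array(P["intrinsics"]);E=np.array(P["extrinsics"]);R=E[:3,:3];t=E[:3,3]
    d=R.T@np.linalg.inv(K)@[*uv,1];o=-R.T@t
    return o+d*(z-o[2])/d[2]
def proj(c,p):
    P=viewer.camera_params(c);K=np.array(P["intrinsics"]);E=np.array(P["extrinsics"])
    q=K@(E[:3,:3]@np.array(p)+E[:3,3]);return q[:2]/q[2]
E
python3 - <<'E'
from h import *
for c in("scene","top"):
    im=viewer.get_image(c)
    for t,z in(("green_paddle",.144),("green_lid_edge",.174),("grey_lid_edge",.174)):
        d=spotter.cut_out(c,t)
        if not d: print(c,t,None);continue
        r=d[0]["region"]; m=np.argwhere(r)[:,::-1].astype(np.float32)
        p=np.array([ray(c,x,z)[:2] for x in m],dtype=np.float32)
        q=cv2.minAreaRect(p)
        print(c,t,"xy",ray(c,d[0]["xy"],z)[:2].round(3),"mean",p.mean(0).round(3),"rect",np.round(cv2.boxPoints(q),3).tolist(),np.round(q[0],3),q[2])
E
```

```text
scene green_paddle xy [0.546 0.166] mean [0.552 0.161] rect [[0.5090000033378601, 0.18299999833106995], [0.515999972820282, 0.1289999932050705], [0.6140000224113464, 0.14100000262260437], [0.6079999804496765, 0.19499999284744263]] [0.562 0.162] 6.793176174163818Traceback (most recent call last):
  File "<stdin>", line 8, in <module>
  File "h.py", line 4, in ray
    P=viewer.camera_params(c);K=np.array(P["intrinsics"]);E=np.array(P["extrinsics"]);R=E[:3,:3];t=E[:3,3]
ValueError: time passes only in moves, steps and waits
```

The scene picture shows the green paddle at about (351,183), with the green bin to the right. The grey bin is at (197,240) and its paddle at (199,171). The top picture shows the green paddle at about (181,234), with the grey bin to the right. The detections match. Next I'll refine them with a green colour mask and cached calibration.

```bash
cat > h.py <<'E'
from station import manip, viewer, spotter
import cv2, numpy as np
C={}
def cam(c):
    if c not in C or c=="wrist":
        P=viewer.camera_params(c); C[c]=(np.array(P["intrinsics"]),np.array(P["extrinsics"]))
    return C[c]
def ray(c,uv,z):
    K,E=cam(c);R=E[:3,:3];o=-R.T@E[:3,3]
    d=R.T@np.linalg.inv(K)@[*uv,1]
    return o+d*(z-o[2])/d[2]
def proj(c,p):
    K,E=cam(c);q=K@(E[:3,:3]@np.array(p)+E[:3,3]);return q[:2]/q[2]
E
python3 - <<'E'
from h import *
for c in("scene","top"):
    im=cv2.imread(f"pics/{c}0.png"); h=cv2.cvtColor(im,cv2.COLOR_BGR2HSV)
    g=((h[...,0]>45)&(h[...,0]<80)&(h[...,1]>120)&(h[...,2]>60)).astype(np.uint8)
    g=cv2.morphologyEx(g,cv2.MORPH_CLOSE,np.ones((5,5)))
    n,l,st,ce=cv2.connectedComponentsWithStats(g)
    for i in range(1,n):
        if st[i,4]<150: continue
        m=np.argwhere(l==i)[:,::-1]; z=.144 if st[i,4]<2000 else .174
        p=np.array([ray(c,x,z)[:2] for x in m],np.float32); q=cv2.minAreaRect(p)
        print(c,st[i],ce[i].round(1),"mean",p.mean(0).round(3),"ctr",np.round(q[0],3),np.round(q[1],3),round(q[2],1),np.round(cv2.boxPoints(q),3).tolist())
E
```

```text
scene [340 173  24  21 310] [351.3 183. ] mean [0.539 0.16 ] ctr [0.539 0.16 ] [0.043 0.053] 12.8 [[0.5120000243186951, 0.18199999630451202], [0.5239999890327454, 0.12999999523162842], [0.5659999847412109, 0.13899999856948853], [0.5540000200271606, 0.19099999964237213]]
scene [ 333  195  109  108 6844] [385.9 248. ] mean [0.725 0.203] ctr [0.722 0.203] [0.211 0.191] 13.1 [[0.5979999899864197, 0.2720000147819519], [0.640999972820282, 0.0860000029206276], [0.847000002861023, 0.1340000033378601], [0.8029999732971191, 0.3199999928474426]]
top [ 109   89  109  113 9235] [162.6 145.2] mean [0.718 0.201] ctr [0.72  0.201] [0.213 0.194] 13.1 [[0.5950000286102295, 0.2720000147819519], [0.6380000114440918, 0.08299999684095383], [0.8460000157356262, 0.13099999725818634], [0.8019999861717224, 0.3199999928474426]]
top [167 222  28  24 506] [180.7 233.7] mean [0.538 0.159] ctr [0.538 0.159] [0.041 0.054] 13.5 [[0.5120000243186951, 0.1809999942779541], [0.5239999890327454, 0.12800000607967377], [0.5640000104904175, 0.1379999965429306], [0.5509999990463257, 0.1899999976158142]]
```

Both cameras agree within 2 mm. The paddle centre is about (0.5385, 0.1595) with yaw 13.1°. I'll move above it with the hand shut, jaws along the lever's y.

```bash
python3 -m creep '{"delta_rot":[[0,0,-0.05],[0,0,-0.1],[0,0,-0.2],[0,0,-0.3],[0,0,-0.4],[0,0,-0.489],[0,0,-0.489],[0,0,-0.489],[0,0,-0.489],[0,0,-0.489]],"translation":[[-0.02,-0.01,0],[-0.05,-0.024,0],[-0.085,-0.041,0],[-0.12,-0.058,0],[-0.155,-0.075,0],[-0.19,-0.092,0],[-0.225,-0.108,0],[-0.26,-0.125,0],[-0.29,-0.14,0],[-0.315,-0.152,0]],"hand":[1,1,1,1,1,1,1,1,1,1]}'
python3 - <<'E'
from h import *
from scipy.spatial.transform import Rotation as R
s=manip.get_state(); r=R.from_rotvec(s["tool_rot"]); print(s["position"],r.as_matrix().round(3).tolist(),"todo",r.inv().apply(np.array([.5385,.1595,.345])-s["position"]).round(4),s["ft_force"],s["width"])
G=np.array([[-.227,.974,0],[.974,.227,0],[0,0,-1]]) ; 
a=np.deg2rad(13.1); u=np.array([np.cos(a),np.sin(a),0]); v=np.array([-np.sin(a),np.cos(a),0])
T=np.column_stack([-u,v,[0,0,-1]]); print("rot",(r.inv()*R.from_matrix(T)).as_rotvec().round(4))
E
```

```text
time: 1.48
position: [0.4026, 0.2765, 0.4049]
tool_rot: [-0.352, 3.121, -0.0]
ft_force: [-0.1, 0.2, -0.2]
width: 0.0005
[0.40264627 0.27647533 0.40487046] [[-0.975, -0.223, 0.001], [-0.223, 0.975, 0.0], [-0.001, -0.0, -1.0]] todo [-0.1063 -0.1443  0.06  ] [-0.13789683  0.23429005 -0.15572625] 0.0004895126969644381
rot [-0.0001  0.0007 -0.0038]
```

```bash
python3 -m creep '{"delta_rot":[[0,0,0],[0,0,0],[0,0,0],[0,0,0],[0,0,0],[0,0,0],[0,0,0],[0,0,0],[0,0,0],[0,0,0]],"translation":[[-0.018,-0.024,0],[-0.036,-0.049,0.01],[-0.054,-0.073,0.02],[-0.072,-0.098,0.03],[-0.088,-0.12,0.04],[-0.1,-0.136,0.047],[-0.106,-0.144,0.05],[-0.106,-0.144,0.05],[-0.106,-0.144,0.05],[-0.106,-0.144,0.05]],"hand":[1,1,1,1,1,1,1,1,1,1]}'
python3 - <<'E'
from h import *
from scipy.spatial.transform import Rotation as R
s=manip.get_state(); r=R.from_rotvec(s["tool_rot"])
print("todo",r.inv().apply(np.array([.5385,.1595,.317])-s["position"]).round(4),s["ft_force"])
im=viewer.get_image("top").copy(); im2=viewer.get_image("scene")
for c,i in(("top",im),("scene",im2)):
    q=proj(c,s["position"]+r.apply([0,0,.173])); print(c,q)
cv2.imwrite("pics/a.png",cv2.resize(np.hstack([im[100:310,80:290],im2[100:310,250:460]]),None,fx=1.9,fy=1.9))
E
```

```text
time: 2.32
position: [0.5374, 0.1606, 0.3555]
tool_rot: [-0.354, 3.121, 0.001]
ft_force: [0.6, 0.3, -0.5]
width: 0.0002
todo [-0.0008 -0.0013  0.0385] [ 0.589581    0.33704751 -0.5125356 ]
top [175.9151902 231.1725349]
scene [353.9287471  176.60619721]
```

View pics/a.png

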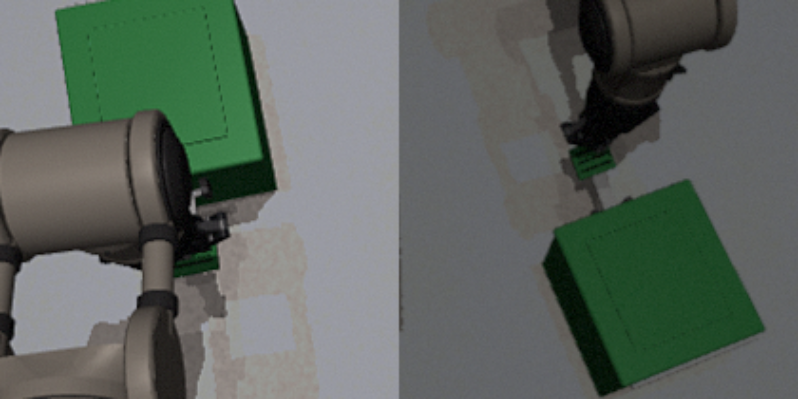

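The gripper stands over the green paddle, with the tip just before it in both views, and the lid is shut and clear. I'm descending at 4 mm per row (48 mm/s).

```bash
python3 -m creep '{"delta_rot":[[0,0,0],[0,0,0],[0,0,0],[0,0,0],[0,0,0],[0,0,0],[0,0,0],[0,0,0],[0,0,0],[0,0,0]],"translation":[[-0.001,-0.001,0.004],[-0.001,-0.001,0.008],[-0.001,-0.001,0.012],[-0.001,-0.001,0.016],[-0.001,-0.001,0.02],[-0.001,-0.001,0.024],[-0.001,-0.001,0.028],[-0.001,-0.001,0.032],[-0.001,-0.001,0.036],[-0.001,-0.001,0.04]],"hand":[1,1,1,1,1,1,1,1,1,1]}'
```

```text
time: 3.25
position: [0.5386, 0.1599, 0.3161]
tool_rot: [-0.355, 3.12, 0.0]
ft_force: [-3.5, -0.9, 10.7]
width: -0.0003
```

```bash
python3 -m creep '{"delta_rot":[[0,0,0],[0,0,0],[0,0,0],[0,0,0],[0,0,0],[0,0,0],[0,0,0]],"translation":[[0,0,0.004],[0,0,0.008],[0,0,0.012],[0,0,0.016],[0,0,0.02],[0,0,0.024],[0,0,0.028]],"hand":[1,1,1,1,1,1,1]}'
```

```text
time: 3.83
position: [0.5379, 0.1598, 0.2889]
tool_rot: [-0.355, 3.121, -0.0]
ft_force: [-6.2, -1.2, 10.4]
width: -0.0001
```

```bash
python3 -m creep '{"delta_rot":[[0,0,0],[0,0,0],[0,0,0],[0,0,0]],"translation":[[0,0,0.004],[0,0,0.008],[0,0,0.012],[0,0,0.013]],"hand":[1,1,1,1]}'
python3 - <<'E'
from h import *
s=manip.get_state(); print(s["position"],s["ft_force"])
im=viewer.get_image("top").copy(); im2=viewer.get_image("scene")
a=np.deg2rad(13.1)
for th in (1.0,1.05,1.1,1.15):  # predicted lid front edge
    h=np.array([.7213+.108*np.cos(a),.202+.108*np.sin(a),.16]); 
    e=h+np.array([*( -np.array([np.cos(a),np.sin(a)])*(.21*np.cos(th)-.014*np.sin(th)-0) ),.21*np.sin(th)+.014*np.cos(th)])
    print(th,e.round(3),proj("top",e).round(1),proj("scene",e).round(1))
cv2.imwrite("pics/b.png",cv2.resize(np.hstack([im[50:310,50:310],im2[100:360,230:490]]),None,fx=1.5,fy=1.5))
E
```

```text
time: 4.17
position: [0.5385, 0.16, 0.2786]
tool_rot: [-0.355, 3.117, 0.0]
ft_force: [-6.7, -1.2, 25.7]
width: 0.0001
[0.53854059 0.1599895  0.27858793] [-6.70282334 -1.23442494 25.70821752]
1.0 [0.727 0.203 0.344] [137.  106.7] [407.5 229.2]
1.05 [0.737 0.206 0.349] [135.3 100.4] [410.4 232.7]
1.1 [0.746 0.208 0.354] [133.6  94.1] [413.2 236.5]
1.15 [0.755 0.21  0.357] [132.   87.7] [416.1 240.6]
```

View pics/b.png

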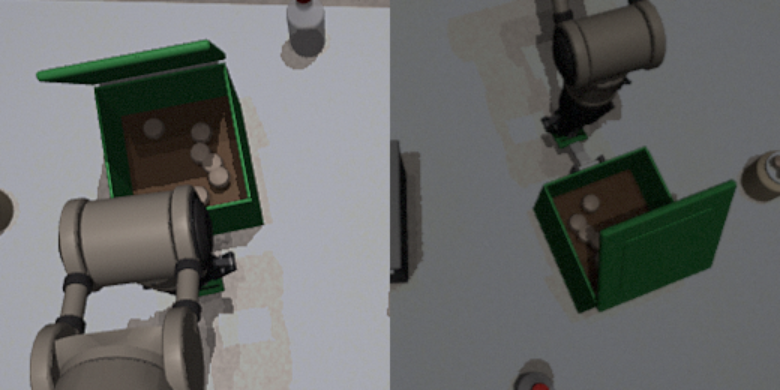

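The lid edge sits at about (137,89) in the top view and (415,241) in the scene view. That matches the prediction for 1.15 rad, and the force jump shows the lever is on its stop. Now holding, with a slight downward bias.

```bash
python3 -m creep '{"delta_rot":[[0,0,0],[0,0,0],[0,0,0],[0,0,0],[0,0,0],[0,0,0],[0,0,0],[0,0,0],[0,0,0],[0,0,0]],"translation":[[0,0,0.001],[0,0,0.001],[0,0,0.001],[0,0,0.001],[0,0,0.001],[0,0,0.001],[0,0,0.001],[0,0,0.001],[0,0,0.001],[0,0,0.001]],"hand":[1,1,1,1,1,1,1,1,1,1]}'
```

```text
time: 5.1
position: [0.5382, 0.16, 0.2793]
tool_rot: [-0.355, 3.116, 0.0]
ft_force: [-4.4, -1.5, 12.6]
width: -0.0003
```

```bash
python3 -m creep '{"delta_rot":[[0,0,0],[0,0,0],[0,0,0],[0,0,0],[0,0,0],[0,0,0],[0,0,0],[0,0,0],[0,0,0],[0,0,0]],"translation":[[0,0,0.002],[0,0,0.002],[0,0,0.002],[0,0,0.002],[0,0,0.002],[0,0,0.002],[0,0,0.002],[0,0,0.002],[0,0,0.002],[0,0,0.002]],"hand":[1,1,1,1,1,1,1,1,1,1]}'
```

```text
time: 5.93
position: [0.5381, 0.16, 0.2791]
tool_rot: [-0.355, 3.114, -0.0]
ft_force: [-6.0, -1.9, 14.3]
width: 0.0002
```

```bash
python3 -m creep '{"delta_rot":[[0,0,0],[0,0,0],[0,0,0],[0,0,0],[0,0,0],[0,0,0],[0,0,0],[0,0,0],[0,0,0],[0,0,0]],"translation":[[0,0,0.002],[0,0,0.002],[0,0,0.002],[0,0,0.002],[0,0,0.002],[0,0,0.002],[0,0,0.002],[0,0,0.002],[0,0,0.002],[0,0,0.002]],"hand":[1,1,1,1,1,1,1,1,1,1]}'
```

```text
time: 6.77
position: [0.5379, 0.1599, 0.279]
tool_rot: [-0.355, 3.113, -0.0]
ft_force: [-6.0, -1.4, 16.4]
width: 0.0
```

```bash
python3 - <<'E'
from h import *
s=manip.get_state(); print(s["position"],s["ft_force"])
im=viewer.get_image("top").copy(); b=cv2.imread("pics/b.png")
cv2.imwrite("pics/c.png",np.hstack([cv2.resize(im[50:310,50:310],None,fx=1.5,fy=1.5),b[:,:390]]))
E
python3 -m creep '{"delta_rot":[[0,0,0],[0,0,0],[0,0,0],[0,0,0]],"translation":[[0,0,0.002],[0,0,0.002],[0,0,0.002],[0,0,0.002]],"hand":[1,1,1,1]}'
```

```text
[0.53789594 0.15994775 0.27903752] [-5.96296141 -1.44851173 16.44822809]
time: 7.15
position: [0.5377, 0.1599, 0.279]
tool_rot: [-0.355, 3.112, -0.0]
ft_force: [-6.5, -1.2, 16.6]
width: 0.0001
```

View pics/c.png

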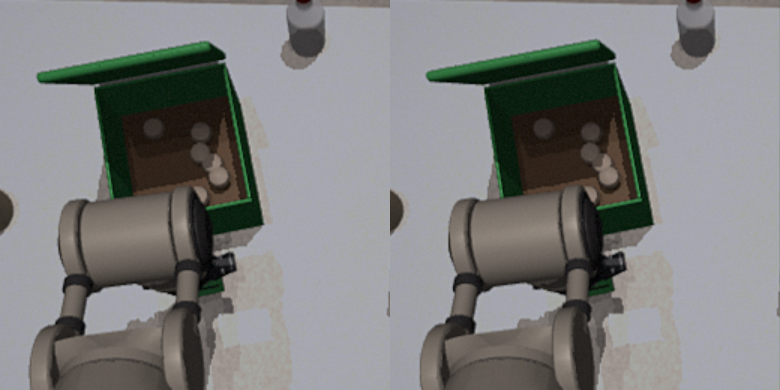

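The lid is unchanged after the hold (current picture left, earlier one right; edge still at about (131,58) in each crop). I'll hold briefly, then release straight up and back away.

```bash
python3 -m creep '{"delta_rot":[[0,0,0],[0,0,0],[0,0,0],[0,0,0],[0,0,0],[0,0,0],[0,0,0],[0,0,0],[0,0,0],[0,0,0]],"translation":[[0,0,0.002],[0,0,0.002],[0,0,-0.02],[0,0,-0.055],[0,0,-0.09],[0.01,0,-0.12],[0.03,0,-0.14],[0.05,0,-0.14],[0.06,0,-0.14],[0.06,0,-0.14]],"hand":[1,1,1,1,1,1,1,1,1,1]}'
python3 -m creep '{"delta_rot":[[0,0,0],[0,0,0],[0,0,0],[0,0,0],[0,0,0],[0,0,0],[0,0,0],[0,0,0],[0,0,0],[0,0,0]],"translation":[[0.03,0,0],[0.06,0,0],[0.08,0,0],[0.08,0,0],[0.08,0,0],[0.08,0,0],[0.08,0,0],[0.08,0,0],[0.08,0,0],[0.08,0,0]],"hand":[1,1,1,1,1,1,1,1,1,1]}'
python3 -m creep '{"delta_rot":[[0,0,0],[0,0,0],[0,0,0],[0,0,0],[0,0,0],[0,0,0],[0,0,0],[0,0,0]],"translation":[[0,0,0],[0,0,0],[0,0,0],[0,0,0],[0,0,0],[0,0,0],[0,0,0],[0,0,0]],"hand":[1,1,1,1,1,1,1,1]}'
python3 - <<'E'
from h import *
s=manip.get_state(); print(s["position"],s["ft_force"])
im=viewer.get_image("top").copy(); im2=viewer.get_image("scene")
cv2.imwrite("pics/d.png",cv2.resize(np.hstack([im[60:320,70:450],im2[100:360,110:490]]),None,fx=1.05,fy=1.05))
E
```

```text
time: 7.98
position: [0.4763, 0.1461, 0.419]
tool_rot: [-0.355, 3.112, -0.0]
ft_force: [1.0, 0.6, -0.8]
width: 0.0004
time: 8.82
position: [0.3988, 0.1281, 0.418]
tool_rot: [-0.355, 3.112, -0.0]
ft_force: [0.0, -0.4, -0.3]
width: -0.0004
time: 9.48
position: [0.3988, 0.1281, 0.418]
tool_rot: [-0.355, 3.112, -0.0]
ft_force: [-0.0, -0.4, -0.3]
width: -0.0001
[0.39877532 0.12811656 0.41800419] [-0.04905812 -0.35020564 -0.33196888]
```

View pics/d.png

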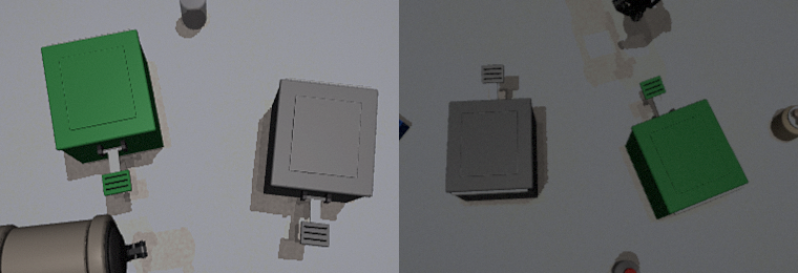

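Both lids are shut, the green paddle is back up (top crop (117,183)), and the gripper is clear. Handing in.

```bash
python3 -c "
from station import manip; print(manip.hand_in())"
```

```text
the job is handed in; nothing more can be done
None
```

I pressed the green bin's paddle down to its stop with the gripper shut, held it for about 3.2 s (roughly t = 4.1 to 7.3 s), then let go straight up and backed away. The job was handed in at about 9.6 s; the hand-in gives no verdict.

- **Lid raised:** pictures at the start and near the end of the hold show the lid at the predicted fully open position, about 1.15 rad. The upward force reading was 25.7 N on reaching the stop. It then stayed at 13–17 N, above the 5–10 N you gave for holding the paddle down.
- **Small disagreement:** the arm stopped 2.6–3.3 mm higher than I had computed for the stop. The lid position and the force jump still show the lever fully down.
- **After release:** the final pictures show the green lid shut, its paddle back up, and the grey bin closed. The gripper is clear of everything, with the force reading near 0.
- **Failures:** no task check failed. One early measuring script stopped with an error because it called the camera calibration too often; I fixed that before the first move.

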